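# Set up the clockwork tasting turntable

## Robot

A 6-joint arm with a two-finger parallel gripper is mounted at the origin on a cart in front of the work surface, level with it; the furniture and walls round the work are solid. World frame = base frame: x ahead of the robot, y to its left, z up, the work surface at z = 0. Lengths are in m, angles in rad, forces in N, time in s.
With the tool pointing down it reaches from about 0.275 to 0.75 m from the base axis. Payload 10.2 kg.
Tool frame: the origin (TCP) lies midway between the tips of the shut fingers; the grasp point (between the pads) lies 19 mm behind it (env.hold_point_z is the distance from the TCP to the grasp point, in m); z points along the fingers, y is the line along which they close (so a half turn about z gives the same grasp; the last joint's range is limited). The gripper opens to 85 mm and grips with 20 to 120 N. Pads are 22 mm wide; open, the fingers measure 114 mm over their backs; the gripper's body (76 mm by 85 mm) begins 54 mm behind the grasp point. The pads swing forward as they close: fully open they stand 13 mm farther back than shut.
Start: joints at [-1.569, 0.313, 1.498, -0, 1.331, -0.223], TCP at [0.117, -0.512, 0.231] pointing down, gripper open.
Joint ranges: [-2.94, 2.94], [-0.97, 2.17], [0.19, 2.56], [-1.23, 4.37], [0.02, 3.11], [-2.88, 2.88]. Speed limits (rad/s): [2.39, 2.39, 3.01, 3.14, 3.14, 3.14].

## Interface

Orientations are given as a unit quaternion [x, y, z, w].
In Python, from bench import env, kinematics, monitor, eyes, job gives the robot as it stands. The module is installed in compiled form; this text tells all that it offers. Calls block until the motion is done:
- env.reach(position, orientation): joint-space move of the TCP to a pose.
- env.movel(position, velocity=0.15, frame=None, guard=None): straight line of the TCP; frame=None keeps the orientation; velocity is the mean speed in m/s. With guard (N) it stops when the force on the tool has changed by that much, and returns True; else False.
- env.set_joints(angles): joint-space move.
- env.release() and env.close_gripper(effort=None): open the fingers fully, or close them until they stop; effort is the grip in N (None keeps the last).
- env.hold(seconds).
- kinematics.ik(position, orientation): joint angles nearest the present ones, or None.
- monitor.sense(): the state.
- eyes.grab_frame(name): name is "scene" or "side" or "wrist"; returns a dict with "frame" (384x512x3 uint8, red, green, blue), "mtx" (3x3 intrinsics, pixels), "view" (4x4, takes a point from world to camera coordinates). Camera axes: x right, y down, z forward; pixel columns grow to the right and rows downward; lengths in m; the calibration is good to about 2 mm. A picture is of the moment at which its call begins. There is no depth.
A pose or a line that the arm cannot do raises env.MotionError and nothing moves.
- job.hand_in(): hands the job in; it is judged then, once.
The state is a dict: "clock": time; "joints": joint angles; "qvel": joint speeds; "joint_efforts": joint torques, N m; "position": TCP position; "ee_rot": TCP orientation; "contact_force": force on the tool from outside, world axes, zero at the start; "ft_torque": the same for the moment, N m; "finger_gap": opening from 0.0 (shut) to 1.0 (fully open); "gripper_force": force on a finger pad.
Only numpy, scipy, OpenCV 4.12 (cv2) and the standard library are available. Lean on these libraries where they do the work, as an engineer would, in place of code of your own. Each camera call takes 0.05 s, during which the arm holds its last target. There are 200 camera calls.

## Task

Set up the clockwork turntable for tonight's bitters tasting: lift the crossbar end of the crate's lid over the stop lip, slide the lid out of its grooves and lay it flat on the worktop, then stand every bottle from the crate upright on a cork pad of its own on the turntable. While the locking pin still holds the turntable, wind the key on top of the column clockwise, by repeated part turns, until it is fully wound. Last, draw the locking pin out so that the loaded turntable starts to turn, and hang the pin by its collar in the slotted bracket beside it; leave the jigger, lime and glass behind the work alone.

Things in the scene. Friction and masses are not known exactly. Their poses are not given: they have to be found in the camera images.
- crate: Wooden bottle crate, fixed, 104 x 256 x 164 mm (own x, y, z). Origin: centre of its underside. Inside 80 x 232 mm, floor 8 mm thick; 68 mm high dividers at own y = -34 and +34 mm make three cells, so bottles stand near own y = -68, 0, +68 mm. The lid lies on ledges 148 mm high, between side cheeks 95 mm apart and 158 mm high; the +y end wall is 164 mm high.
- stop_lip (a point): Middle of the top of the stop lip on the crate's -y end: 5 mm tall above the lid's ledges, 5 mm thick, right in front of the shut lid's -y end. Axes as the crate's.
- groove_end (a point): On the crate's middle line, where the groove roofs end: from here to the crate's +y end (100 mm) roofs overhang the lid's side edges by 4 mm and leave 4 mm of play above the lid; towards -y the lid is open from above.
- crate_lid: Flat wooden sliding lid, loose, 92 x 236 x 6 mm (own x, y, z), 0.09 kg; its y is parallel to the crate's. Origin: centre of its underside. To open: raise the -y end 6 to 9 mm (the +y end stays in the grooves, so it tilts about 0.03 rad), draw it along the crate's -y by at least 95 mm; then it can be lifted away.
- lid_bar (a point): Centre of the lid's crossbar (upright block on the lid's top, 60 mm along x, 12 mm along y, 20 mm tall), 90 mm from the lid's origin towards its -y end and 16 mm above its underside; pinch it across its 12 mm. Axes as the lid's.
- bitters_tall: Brown bitters bottle, 136 mm tall. Origin: centre of its underside. Its plain screw cap, 23 mm wide and 18 mm tall, is the very top and the part to grip from above; the body is 48 mm wide. Starts upright in one of the crate's three cells; may be absent (None). Mass about 0.2 kg.
- bitters_mid: Brown bitters bottle, 127 mm tall. Origin: centre of its underside. Its plain screw cap, 21 mm wide and 17 mm tall, is the very top and the part to grip from above; the body is 45 mm wide. Starts upright in one of the crate's three cells; may be absent (None). Mass about 0.2 kg.
- bitters_short: Brown bitters bottle, 117 mm tall. Origin: centre of its underside. Its plain screw cap, 20 mm wide and 15 mm tall, is the very top and the part to grip from above; the body is 42 mm wide. Starts upright in one of the crate's three cells; may be absent (None). Mass about 0.2 kg.
- turntable: Clockwork turntable, its fixed part: wooden base 210 mm wide, with a brass column on the axis (62 mm wide up to 66 mm, tapering to 20 mm above 82 mm, 34 mm collar at 164 to 172 mm) that carries the key. Origin: centre of the underside. Pin boss towards its own +y; slotted bracket 24 deg counter-clockwise of it, seen from above.
- platter (a joint): Angle of the wooden platter (224 mm wide, top 40 mm above the worktop, brass rail round its edge to 50 mm), rad; about 0 while the pin locks it, grows clockwise seen from above. A fork on its rim (out to 136 mm from the axis, 29 to 37 mm high) straddles the pin and lets it rock by 0.03. With the pin out the spring turns it slowly (about 0.12 rad/s at first).
- pad_1 (a point): Centre of a round cork pad (72 mm wide, flush with the platter's top, 72 mm from the axis). While the platter is locked it lies 80 deg counter-clockwise of the pin. Moves with the platter.
- pad_2 (a point): Centre of another such pad; while locked it lies 40 deg clockwise of the pin.
- pad_3 (a point): Centre of the third such pad; while locked it lies 160 deg clockwise of the pin.
- winding_key (a joint): Angle of the winding key, rad: 0 run down, 7.5 fully wound (a hard stop); starts between 0 and 0.8. Grows as the key is turned clockwise seen from above. A click holds it where it is let go; forcing it back unwinds it. Turning it takes about 0.09 N m at first and 0.14 N m when nearly wound.
- key_bow (a point): Middle of the key's flat bow, on the turntable's axis, 199 mm above the worktop. The bow is an upright brass plate, 36 mm along its own x, 9 mm thick along its own y, 26 mm tall (186 to 212 mm high); pinch it across its 9 mm. Axes turn with the key.
- lock_pin: Locking pin, loose, 67 mm long, 0.06 kg. Origin: tip of the shank; own z points to the knob. Shank 8 mm wide, 29 mm long; collar 20 mm wide, 29 to 33 mm from the tip; knob 18 mm wide, 45 to 67 mm from the tip (grip it from above). Starts in the bore, collar on the platter's fork, knob's top 75 mm above the worktop. Drawn up 30 mm it is clear of bore and fork.
- pin_bore (a point): Mouth of the pin's bore (11 mm wide, 22 mm deep) in the boss, 126 mm from the turntable's axis along its +y and 26 mm above the worktop.
- notch (a point): The pin's parking place, on the bracket's top face (45 mm high), 157 mm from the turntable's axis. The bracket's shelf (36 mm wide, 6 mm thick, 139 to 174 mm from the axis) has a radial slot 12 mm wide, closed at 150 mm, open outwards at 174 mm. Parked, the shank hangs in the slot with the collar on the shelf, the tip 29 mm below this point.
- jigger: Brass double jigger, 44 mm wide, 78 mm tall, standing behind the work; to be left alone. Origin: centre of its underside.
- lime: Lime, 57 x 48 x 48 mm, behind the work; to be left alone. Origin: centre of its underside.
- rocks_glass: Rocks glass, 81 mm wide, 93 mm tall, behind the crate; to be left alone. Origin: centre of its underside.
Not all that is in view belongs to the job. Of the things like the lock_pin, leave any that is blue or pink; of the rest the smaller one is meant.

How it is judged:
On the way, in this order (a step that is already met when the one before it is completed fails the run):
1. the lid has been slid out of the crate and lies flat on the worktop (height (world z) of crate_lid between -0.01 and 0.012 m and angle between crate_lid's own z axis and vertical below 0.06 rad), for 0.2 s.
2. every bottle stands upright on a cork pad and the key is fully wound, with the pin still locking the turntable ((horizontal distance between bitters_tall and pad_1 below 0.022 m or horizontal distance between bitters_tall and pad_2 below 0.022 m or horizontal distance between bitters_tall and pad_3 below 0.022 m) and z of bitters_tall in the frame of turntable between 0.034 and 0.048 m and angle between each of bitters_tall, bitters_mid, bitters_short's own z axis and vertical below 0.12 rad and (horizontal distance between bitters_mid and pad_1 below 0.022 m or horizontal distance between bitters_mid and pad_2 below 0.022 m or horizontal distance between bitters_mid and pad_3 below 0.022 m) and z of bitters_mid in the frame of turntable between 0.034 and 0.048 m and (horizontal distance between bitters_short and pad_1 below 0.022 m or horizontal distance between bitters_short and pad_2 below 0.022 m or horizontal distance between bitters_short and pad_3 below 0.022 m) and z of bitters_short in the frame of turntable between 0.034 and 0.048 m and value of joint winding_key above 7.2 rad and horizontal distance between lock_pin and pin_bore below 0.008 m and z of lock_pin in the frame of turntable below 0.02 m and value of joint platter below 0.1 rad), for 0.2 s.
3. the pin is out of its bore and the turntable has started to turn (distance between lock_pin and pin_bore above 0.02 m and value of joint platter above 0.12 rad), for 0.1 s.
At the end, for the whole second after the job is handed in: Lid flat on the worktop (within 0.06 rad); each bottle upright on the platter, within 22 mm of the centre of a cork pad; key wound past 7.2 of 7.5 rad; turntable turned over 0.3 rad; pin at rest, upright in the bracket's slot on its collar, within 13 mm of the notch point (all of step 1 and (horizontal distance between bitters_tall and pad_1 below 0.022 m or horizontal distance between bitters_tall and pad_2 below 0.022 m or horizontal distance between bitters_tall and pad_3 below 0.022 m) and z of bitters_tall in the frame of turntable between 0.034 and 0.048 m and angle between each of bitters_tall, bitters_mid, bitters_short's own z axis and vertical below 0.12 rad and (horizontal distance between bitters_mid and pad_1 below 0.022 m or horizontal distance between bitters_mid and pad_2 below 0.022 m or horizontal distance between bitters_mid and pad_3 below 0.022 m) and z of bitters_mid in the frame of turntable between 0.034 and 0.048 m and (horizontal distance between bitters_short and pad_1 below 0.022 m or horizontal distance between bitters_short and pad_2 below 0.022 m or horizontal distance between bitters_short and pad_3 below 0.022 m) and z of bitters_short in the frame of turntable between 0.034 and 0.048 m and value of joint winding_key above 7.2 rad and horizontal distance between lock_pin and notch below 0.013 m and z of lock_pin in the frame of notch between -0.034 and -0.024 m and angle between lock_pin's own z axis and vertical below 0.2 rad and linear speed of each of lock_pin, crate_lid below 0.03 m/s and value of joint platter above 0.3 rad); the robot touches nothing.
It fails at once if the jigger, the lime or the glass behind the work is pushed more than 4 cm (distance of any of jigger, lime, rocks_glass from where it was at the start of the episode above 0.04 m).
Of bitters_tall, bitters_mid, bitters_short only 2 to 3 are there at a start; the rules pass over those that are not, and their reading is None.
At some moment in a run one of crate_lid may be knocked a few centimetres aside while the robot is not near it.
Once in a run the grip may slacken for a moment while it holds something.
It also fails if it takes over 210 s, if anything falls off the work surface, if the arm or the gripper's body presses on something with over 40 N, if the wrist force passes 120 N, or if a joint passes its speed limit or range.

## Working session

There is one attempt and no reset: what is moved stays moved. The work goes in short steps, each a Python script; the robot and the scene stay as the last script left them, time stands still between calls to the robot, and variables do not carry over. Pictures are saved under pics/ and viewed, at most 14 in all, crops included, and the job is handed in when it is done.

```bash
mkdir -p pics; cat > h.py <<'E'
import numpy as np, cv2
from scipy.spatial.transform import Rotation as R
from bench import env, kinematics, monitor, eyes, job
def snap(n,f=None):
    d=eyes.grab_frame(n)
    if f: cv2.imwrite('pics/'+f,d['frame'][:,:,::-1])
    return d
def ray(d,uv):
    V=np.array(d['view']); r=np.linalg.inv(d['mtx'])@[uv[0],uv[1],1]
    return -V[:3,:3].T@V[:3,3], V[:3,:3].T@r
def onz(d,uv,z):
    o,r=ray(d,uv); return o+r*(z-o[2])/r[2]
def proj(d,p):
    V=np.array(d['view']); c=V[:3,:3]@np.asarray(p)+V[:3,3]; q=d['mtx']@c; return q[:2]/q[2]
def tri(obs):
    A=np.zeros((3,3));b=np.zeros(3)
    for d,uv in obs:
        o,r=ray(d,uv); r=r/np.linalg.norm(r); P=np.eye(3)-np.outer(r,r); A+=P;b+=P@o
    return np.linalg.solve(A,b)
def down(yaw):
    "tool z down, tool y (closing line) along world angle yaw"
    y=np.array([np.cos(yaw),np.sin(yaw),0]); z=np.array([0,0,-1.]); return R.from_matrix(np.c_[np.cross(y,z),y,z]).as_quat()
def st():
    s=monitor.sense(); print('t',round(s['clock'],1),'p',np.round(s['position'],4),'gap',round(s['finger_gap'],3),'gf',np.round(s['gripper_force'],1),'F',np.round(s['contact_force'],1),'M',np.round(s['ft_torque'],2),'q',np.round(s['joints'],2)); return s
E
python3 - <<'E'
from h import *
for n in('scene','side','wrist'):
    d=snap(n,n+'0.png'); print(n,np.round(d['mtx'],1).tolist(),np.round(np.linalg.inv(d['view'])[:3],3).tolist())
a=[cv2.imread(f'pics/{n}0.png') for n in('scene','side')]
cv2.imwrite('pics/both0.png',cv2.resize(np.hstack(a),(1024,384))[:, :])
st()
E
```

```text
scene [[430.0, 0.0, 262.1], [0.0, 430.0, 193.9], [0.0, 0.0, 1.0]] [[-0.7, -0.46, 0.546, -0.197], [-0.714, 0.44, -0.544, 0.767], [0.01, -0.771, -0.637, 1.005]]
side [[371.7, 0.0, 260.2], [0.0, 371.7, 187.7], [0.0, 0.0, 1.0]] [[-1.0, 0.016, -0.008, 0.516], [0.014, 0.369, -0.929, 1.061], [-0.012, -0.929, -0.37, 0.517]]
wrist [[329.7, 0.0, 252.6], [0.0, 329.7, 193.9], [0.0, 0.0, 1.0]] [[0.223, -0.938, -0.264, 0.181], [-0.975, -0.215, -0.059, -0.497], [-0.001, 0.27, -0.963, 0.373]]
t 0.1 p [ 0.117  -0.5116  0.2309] gap 1.001 gf 0.0 F [ 0.3 -0.5  0.7] M [-0.01 -0.05  0.02] q [-1.57  0.31  1.5  -0.    1.33 -0.22]
```

View pics/scene0.png

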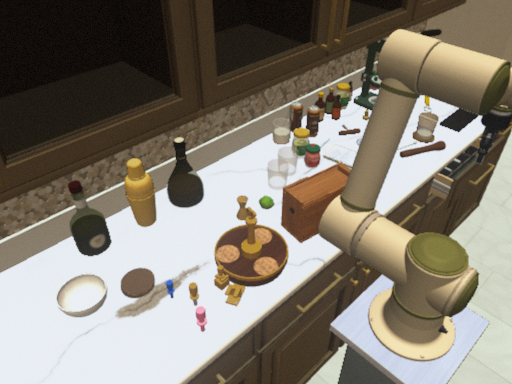

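View pics/side0.png

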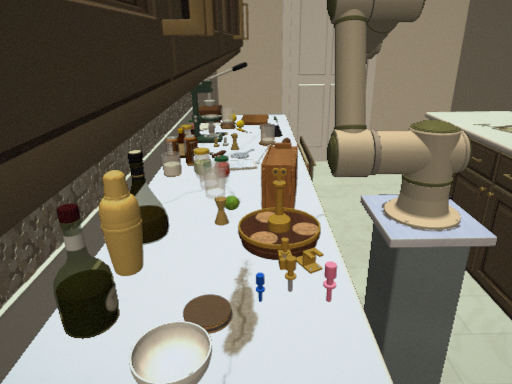

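Scene: turntable (251,250), crate (320,200), jigger (242,207), lime (266,202). Pin candidates: brass in the boss (222,270), standing brass (193,290), blue (170,286), pink (201,315). Next I'll take a close crop.

```bash
python3 - <<'E'
import cv2,numpy as np
a=cv2.imread('pics/scene0.png')[160:330,150:370]; b=cv2.imread('pics/side0.png')[140:310,190:350]
a=cv2.resize(a,None,fx=3.5,fy=3.5,interpolation=cv2.INTER_CUBIC); b=cv2.resize(b,None,fx=3.5,fy=3.5,interpolation=cv2.INTER_CUBIC)
cv2.imwrite('pics/c1.png',a);cv2.imwrite('pics/c2.png',b)
E
```

```text
(no output)
```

View pics/c1.png

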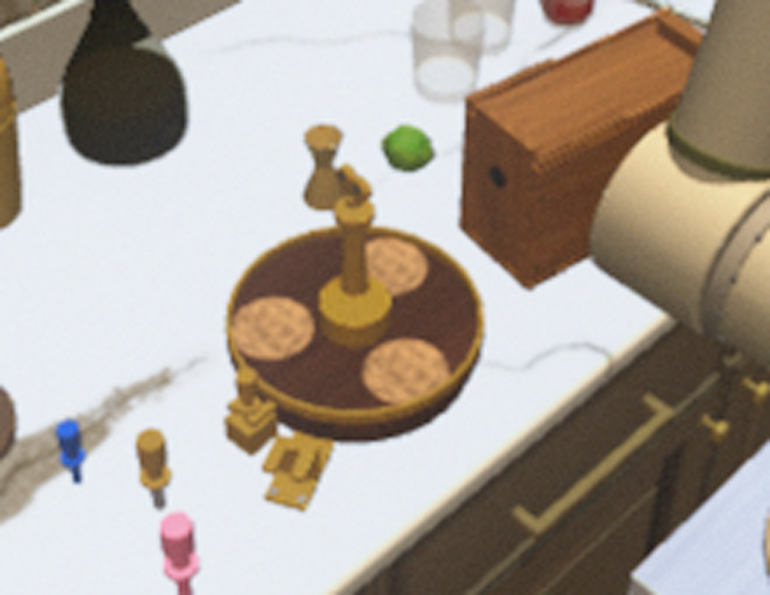

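View pics/c2.png

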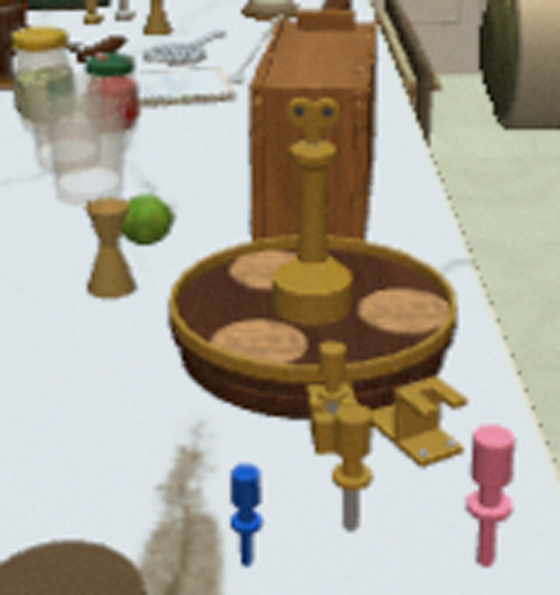

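The brass pin in the boss (scene 222,270; c2 332,360) is smaller than the loose standing brass one, and it locks the fork, so it is the one to take. Blue, pink and the standing brass pin are decoys. The lid's crossbar is at the crate's far end. Now rough positions, then wrist views from above.

```bash
python3 - <<'E'
from h import *
d=snap('side'); s=snap('scene')
f=lambda x,y:(x/3.5+190,y/3.5+140); g=lambda x,y:(x/3.5+150,y/3.5+160)
print('tt',onz(d,f(315,318),.05),onz(s,g(356,325),.05))
print('collar',tri([(d,f(313,150)),(s,g(355,207))]))
print('pin top',tri([(d,f(333,346)),(s,g(247,372))]))
print('crate +y top', onz(d,f(253,85),.164),onz(d,f(375,88),.164))
print('bar side',onz(d,f(300,20),.17),onz(d,f(354,20),.17))
st()
E
```

```text
tt [0.45779479 0.19529101 0.05      ] [0.44574298 0.16700312 0.05      ]
collar [0.4581583  0.15524424 0.1704512 ]
pin top [0.4516121  0.28166189 0.07544554]
crate +y top [ 0.49913211 -0.02055029  0.164     ] [ 0.39402136 -0.00684985  0.164     ]
bar side [ 0.44816082 -0.21006805  0.17      ] [ 0.39404592 -0.20690535  0.17      ]
t 0.2 p [ 0.117  -0.5117  0.231 ] gap 1.002 gf 0.0 F [ 0.4 -0.9 -0.1] M [ 0.05 -0.02  0.01] q [-1.57  0.31  1.5  -0.    1.33 -0.22]
```

```bash
python3 - <<'E'
from h import *
env.reach([0.40,-0.20,0.40],down(np.pi/2)); d=snap('wrist','w1.png'); st()
print(np.round(np.linalg.inv(d['view'])[:3],3).tolist())
np.savez('w1.npz',**d)
E
```

```text
t 2.1 p [ 0.3998 -0.2005  0.3996] gap 0.998 gf 0.0 F [-0.2 -0.1  0.6] M [ 0.03  0.01 -0.01] q [-0.73  0.08  1.36 -0.    1.71 -2.3 ]
[[0.001, 0.963, 0.268, 0.329], [1.0, -0.001, -0.0, -0.201], [0.0, 0.268, -0.963, 0.542]]
```

View pics/w1.png

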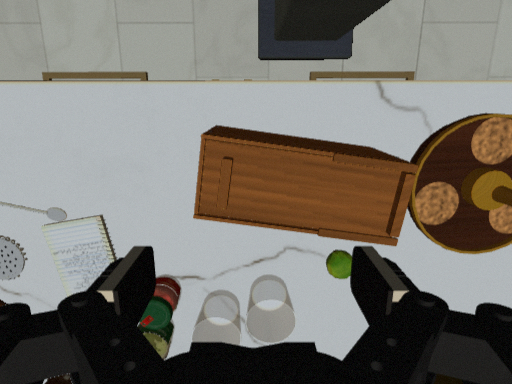

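Wrist view: crate top corners at about (205,135), (195,216), (417,167), (397,244). Crossbar from (226,158) to (221,208), at the left end. Free worktop to the left around (100,150), above the notepad.

```bash
python3 - <<'E'
from h import *
d=np.load('w1.npz')
im=d['frame'][:,:,::-1].copy()
cv2.imwrite('pics/c3.png',cv2.resize(im[110:260,180:450],None,fx=2.9,fy=2.9,interpolation=cv2.INTER_CUBIC))
for n,uv,z in [('FL',(205,135),.158),('BL',(195,216),.153),('FR',(417,167),.164),('BR',(397,244),.164),('bar1',(226,158),.174),('bar2',(221,208),.174),('edge',(100,80),0),('spoon',(57,213),0),('pad',(43,225),0),('pad2',(102,215),0)]: print(n,np.round(onz(d,uv,z),4))
E
```

```text
FL [ 0.3659 -0.2555  0.158 ]
BL [ 0.4664 -0.2727  0.153 ]
FR [ 0.4025 -0.0095  0.164 ]
BR [ 0.4997 -0.0215  0.164 ]
bar1 [ 0.39   -0.2307  0.174 ]
bar2 [ 0.4491 -0.2379  0.174 ]
edge [ 0.2961 -0.4381  0.    ]
spoon [ 0.5144 -0.5401  0.    ]
pad [ 0.5365 -0.5682  0.    ]
pad2 [ 0.5182 -0.4625  0.    ]
```

View pics/c3.png

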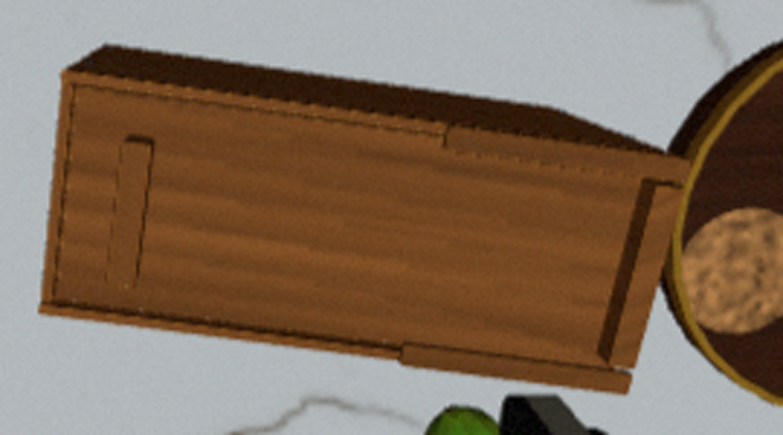

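```bash
cat >> h.py <<'E'
CY=-0.132                                   # crate yaw
ex=np.array([np.cos(CY),np.sin(CY),0]); ey=np.array([-np.sin(CY),np.cos(CY),0])
CC=np.array([.433,-.1404,0])
LQ=down(np.pi/2+CY-np.pi)
E
python3 - <<'E'
from h import *
bar=np.array([.4197,-.2343,0]); Z=np.array([0,0,1.])
print(kinematics.ik(bar+.157*Z,LQ), kinematics.ik([.39,-.52,.01],LQ))
env.reach(bar+.24*Z,LQ); d=snap('wrist','w2.png'); st()
for dx in(-30,30):
  for dy in(-6,6): print(proj(d,bar+dx*1e-3*ex+dy*1e-3*ey+.174*Z))
E
```

```text
[-7.53538225e-01  2.91758053e-01  1.73296042e+00 -4.44089210e-16
  1.11687418e+00  9.49258102e-01] [-1.10718697e+00  8.12466490e-01  1.29838025e+00 -4.44089210e-16
  1.03074592e+00  5.95609353e-01]
t 4.9 p [ 0.4197 -0.2343  0.2401] gap 0.999 gf 0.0 F [0.4 0.4 0.2] M [ 0.03  0.03 -0.03] q [-0.75  0.21  1.61  0.    1.32  0.95]
[260.21636977 246.68042828]
[242.75256508 246.67550612]
[260.8431806  160.20386082]
[242.03259196 160.19656611]
```

View pics/w2.png

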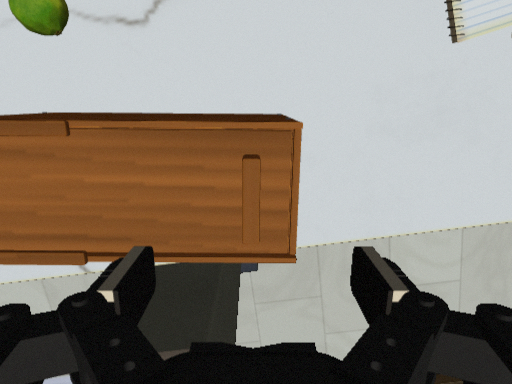

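The crossbar is at (243–260, 155–245), within a few px of the prediction. Executing the lid removal.

```bash
python3 - <<'E'
from h import *
bar=np.array([.4202,-.2343,0]); Z=np.array([0,0,1.])
print(env.movel(bar+.175*Z,.12), env.movel(bar+.1575*Z,.03,guard=6)); env.close_gripper(60); st()
T=(R.from_quat(LQ).as_matrix()); TQ=(R.from_rotvec(-.033*ex)*R.from_quat(LQ)).as_quat()
p=np.array(monitor.sense()['position']); print('p',p)
env.movel(p+.0072*Z,.02,frame=TQ); st()
env.movel(p+.0094*Z-.112*ey,.05,frame=TQ); st()
d=snap('wrist','w3.png')
env.movel(p+.06*Z-.125*ey,.06,frame=LQ); st()
d=snap('side','s3.png')
a=np.hstack([cv2.imread('pics/w3.png'),cv2.imread('pics/s3.png')[60:310,200:400].repeat(2,0).repeat(2,1)[:384]]); cv2.imwrite('pics/m3.png',cv2.resize(a,(800,int(384*800/a.shape[1]))))
E
```

```text
False False
t 7.0 p [ 0.4203 -0.2343  0.1577] gap 0.121 gf 60.5 F [-0.4  0.2  3.1] M [ 0.1   0.08 -0.07] q [-0.75  0.29  1.73  0.    1.12  0.95]
p [ 0.42028477 -0.23434084  0.15772236]
t 7.5 p [ 0.4203 -0.2343  0.1649] gap 0.124 gf 60.0 F [ 0.3 -0.2 -0.6] M [ 0.   -0.01  0.01] q [-0.74  0.28  1.73 -0.03  1.12  0.98]
t 9.9 p [ 0.4056 -0.3452  0.1671] gap 0.117 gf 64.1 F [ 0.7 -0.  -1.5] M [0.03 0.02 0.08] q [-0.91  0.38  1.58 -0.03  1.16  0.8 ]
t 11.0 p [ 0.4037 -0.358   0.2173] gap 0.12 gf 64.1 F [ 0.3 -0.6  0. ] M [-0.04  0.    0.01] q [-0.94  0.36  1.47 -0.    1.31  0.76]
```

View pics/m3.png

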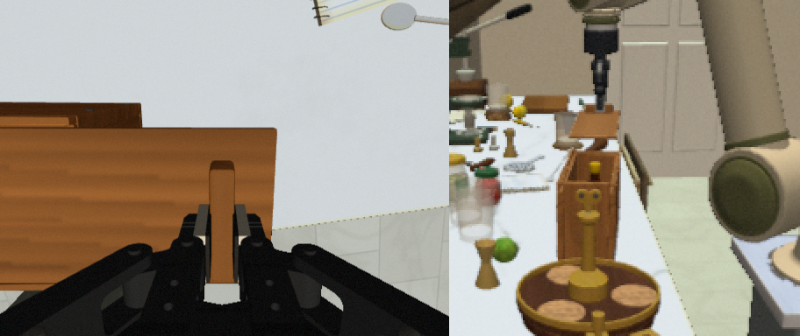

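The lid is pinched, out of the grooves and above the crate (right panel 595,120). Lay it down.

```bash
python3 - <<'E'
from h import *
Z=np.array([0,0,1.])
env.movel([.385,-.52,.217],.15,frame=LQ); env.movel([.385,-.52,.04],.12)
print(env.movel([.385,-.52,.0085],.03,guard=5)); st()
env.release(); env.hold(.3); env.movel([.385,-.52,.12],.12); 
env.reach(CC+[-.0,0,.36],LQ); d=snap('wrist','w4.png'); st(); np.savez('w4.npz',**d); snap('scene','s4.png')
s=cv2.imread('pics/s4.png')[100:292,290:490]; a=np.hstack([cv2.imread('pics/w4.png'),cv2.resize(s,(400,384))]); cv2.imwrite('pics/m4.png',cv2.resize(a,(800,337)))
E
```

```text
True
t 14.8 p [ 0.3849 -0.5198  0.0098] gap 0.126 gf 65.0 F [-0.3  1.6  3.9] M [ 0.05  0.06 -0.02] q [-1.11  0.81  1.31 -0.    1.03  0.59]
t 18.6 p [ 0.433  -0.1411  0.3593] gap 1.002 gf 0.0 F [ 0.3 -1.  -0.2] M [-0.01 -0.06  0.01] q [-0.57  0.1   1.44 -0.    1.61  1.13]
```

View pics/m4.png

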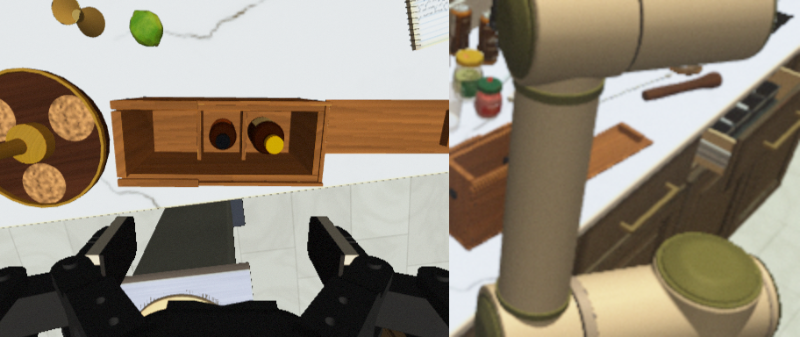

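The lid lies flat on the worktop, to the right at about (385,125). Two bottles: black cap in the middle cell (m4 221,142), yellow cap in the -y cell (275,145); the +y cell is empty. A second, closer view to triangulate the caps' height and place.

```bash
python3 - <<'E'
from h import *
A=np.load('w4.npz')
env.reach(CC-.034*ey+[-.06,0,.27],LQ); d=snap('wrist','w5.png'); np.savez('w5.npz',**d)
def blob(m):
    n,l,s,c=cv2.connectedComponentsWithStats(m.astype(np.uint8)); return [(s[i].tolist(),np.round(c[i],1)) for i in range(1,n) if s[i][4]>60]
for k in(A,d):
    f=k['frame'].astype(int); h=cv2.cvtColor(k['frame'],cv2.COLOR_RGB2HSV)
    print('yel',blob((h[...,0]>20)&(h[...,0]<35)&(h[...,1]>150)&(h[...,2]>120)))
a=cv2.resize(A['frame'][100:230,200:360,::-1],None,fx=2.5,fy=2.5); b=d['frame'][40:365:,150:470,::-1]; h=max(a.shape[0],b.shape[0])
cv2.imwrite('pics/m5.png',np.hstack([cv2.copyMakeBorder(x,0,h-x.shape[0],0,0,0) for x in (a,b)]))
E
```

```text
yel [([7, 142, 45, 45, 945], array([ 32.7, 164. ])), ([303, 155, 20, 21, 331], array([312.6, 164.8]))]
yel [([269, 99, 29, 30, 654], array([283.1, 113.3])), ([1, 174, 32, 37, 104], array([ 19.3, 193. ]))]
```

View pics/m5.png

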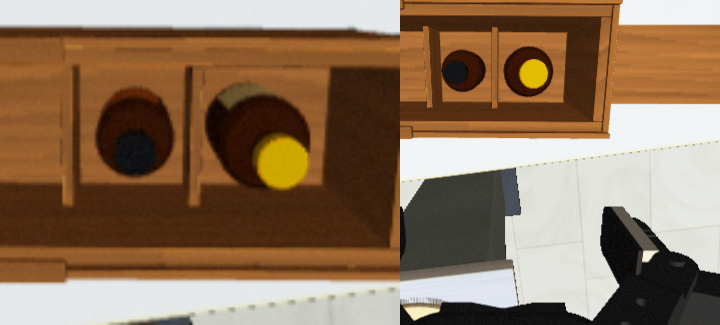

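Black cap at about (253.2,161.2) in A and (206,112) in B; yellow cap at (313,165) and (283,113).

```bash
python3 - <<'E'
from h import *
A=np.load('w4.npz');B=np.load('w5.npz')
for n,a,b,w in(('yel',(313,164.8),(283.3,113),(20,29)),('blk',(253.2,161.2),(206,112),(16,24))):
    p=tri([(A,a),(B,b)]); print(n,p)
    for z in(.144,.135,.125):
        q=onz(A,a,z); print(z,q,onz(B,b,z),'crate',(q-CC)@ex,(q-CC)@ey,'width',np.linalg.norm(onz(B,(b[0]+w[1],b[1]),z)-onz(B,b,z)),np.linalg.norm(onz(A,(a[0]+w[0],a[1]),z)-q))
E
```

```text
yel [ 0.42272919 -0.20727661  0.143674  ]
0.144 [ 0.42282852 -0.20729809  0.144     ] [ 0.42271255 -0.20717571  0.144     ] crate -0.001278067407657707 -0.0676548548130608 width 0.023026846999446557 0.02197481517678943
0.135 [ 0.42091707 -0.20872555  0.135     ] [ 0.42231833 -0.20795087  0.135     ] crate -0.002985013458295382 -0.06932148534263465 width 0.02379621332610423 0.022528245351964845
0.125 [ 0.41879323 -0.21031163  0.125     ] [ 0.42188031 -0.20881217  0.125     ] crate -0.004881620181226124 -0.07117329704216113 width 0.024651064800168335 0.023143167768826373
blk [ 0.43108108 -0.14246076  0.11764509]
0.144 [ 0.4354894  -0.14269428  0.144     ] [ 0.43161157 -0.14648563  0.144     ] crate 0.0027697106261070025 -0.0019466697444553759 width 0.019034638487705098 0.01752911834404968
0.135 [ 0.43389681 -0.14249471  0.135     ] [ 0.43151468 -0.14523304  0.135     ] crate 0.001164706843846731 -0.0019584562136621122 width 0.019670618302609605 0.017970584766304937
0.125 [ 0.43212726 -0.14227298  0.125     ] [ 0.43140703 -0.14384126  0.125     ] crate -0.0006186306919979512 -0.0019715522905584997 width 0.02037726254139241 0.018461103013255185
```

Yellow is the tall bottle (top 0.144), black is the short one (0.125). Now look at the turntable from above.

```bash
python3 - <<'E'
from h import *
env.movel(CC-.034*ey+[-.06,0,.40],.2)
env.reach([.36,.17,.40],down(-np.pi/2)); d=snap('wrist','w6.png'); np.savez('w6.npz',**d); st()
env.reach([.44,.17,.36],down(-np.pi/2)); d=snap('wrist'); np.savez('w7.npz',**d)
E
```

```text
t 21.4 p [0.3604 0.1693 0.3998] gap 1.001 gf 0.0 F [ 0.9 -1.   0.4] M [ 0.01 -0.01  0.02] q [ 0.14 -0.04  1.48 -0.    1.71  1.72]
```

View pics/w6.png

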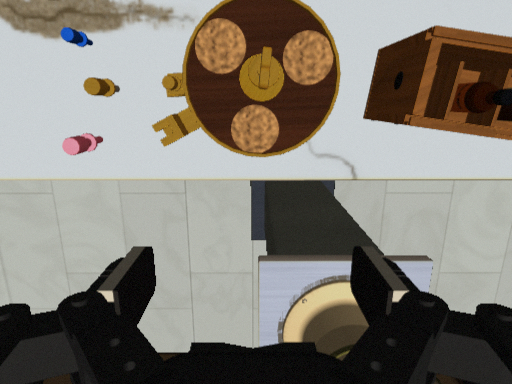

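Pads at (220,46), (308,57), (255,129); pin (172,85), bracket (175,125), key bow about (266,68).

```bash
python3 - <<'E'
from h import *
for n in('w6','w7'):
    d=np.load(n+'.npz'); h=cv2.cvtColor(d['frame'],cv2.COLOR_RGB2HSV); g=d['frame'].astype(int)
    m=((h[...,1]<165)&(h[...,1]>80)&(h[...,2]>100)&(h[...,0]<18)).astype(np.uint8); m=cv2.morphologyEx(m,cv2.MORPH_CLOSE,np.ones((5,5)));m=cv2.morphologyEx(m,cv2.MORPH_OPEN,np.ones((7,7)))
    for c in cv2.findContours(m,cv2.RETR_EXTERNAL,cv2.CHAIN_APPROX_NONE)[0]:
        if 800<cv2.contourArea(c)<6000:
            e=cv2.fitEllipse(c); print(n,np.round(e[0],1),np.round(e[1],1),np.round(onz(d,e[0],.04),4))
a=np.load('w6.npz')['frame'][20:160,140:300,::-1]; b=np.load('w7.npz')['frame'][:,:,::-1]
print(proj(np.load('w7.npz'),[.457,.155,.2]))
u=proj(np.load('w7.npz'),[.457,.22,.08]).astype(int); b=b[max(0,u[1]-90):u[1]+90,u[0]-130:u[0]+130]; print(u)
a=cv2.resize(a,(480,420));b=cv2.resize(b,(int(420*b.shape[1]/b.shape[0])//2*2,420))[:, :320] if 0 else cv2.resize(b,(320,int(320*b.shape[0]/b.shape[1])))
b=cv2.copyMakeBorder(b,0,420-b.shape[0],0,0,0); cv2.imwrite('pics/m6.png',np.hstack([a,b]))
E
```

```text
w6 [254.6 128.6] [47.5 47.7] [0.3868 0.1659 0.04  ]
w6 [307.5  57.4] [49.3 53.9] [0.486 0.091 0.04 ]
w6 [220.2  45.7] [50.1 54.9] [0.5013 0.2142 0.04  ]
w7 [253.9 188.5] [43.  50.7] [0.3843 0.167  0.04  ]
w7 [309.6 116.4] [51.2 54. ] [0.4859 0.091  0.04  ]
w7 [218.8 104.9] [52.5 54.6] [0.5014 0.2143 0.04  ]
[267.56378203 156.82634795]
[212 141]
```

View pics/m6.png

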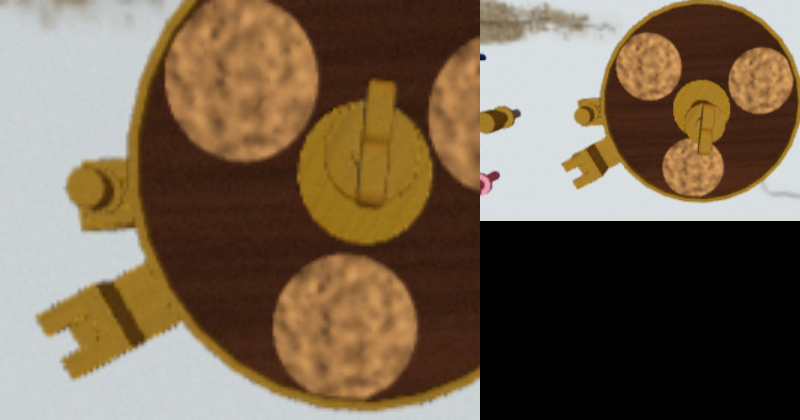

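```bash
cat >> h.py <<'E'
AX=np.array([.4578,.1572,0]); PA=np.radians(92.9)
def pol(a,r,z=0): return AX+[r*np.cos(a),r*np.sin(a),z]
PAD3=pol(PA-np.radians(160),.072); PAD2=pol(PA-np.radians(40),.072); PIN=pol(PA,.126); NOTCH=pol(PA+np.radians(24),.157)
Z=np.array([0,0,1.])
E
python3 - <<'E'
from h import *
print(PAD3,PAD2,PIN,NOTCH)
c=np.array([.4228,-.2073,0])
env.reach(c+.007*ey+.26*Z,LQ); env.movel(c+.007*ey+.17*Z,.15)
print(env.movel(c+.007*ey+.137*Z,.03,guard=5)); st()
env.close_gripper(40); st()
p=np.array(monitor.sense()['position']); print(env.movel(p+.001*Z+.001*ey,.02,guard=8)); st()
d=snap('wrist','w8.png')
E
```

```text
[0.48581692 0.09087465 0.        ] [0.50123098 0.21462604 0.        ] [0.45142529 0.28303864 0.        ] [0.38676775 0.29721221 0.        ]
False
t 25.3 p [ 0.4238 -0.2004  0.1372] gap 1.0 gf 0.0 F [ 0.5  0.9 -0.5] M [0.04 0.02 0.03] q [-0.69  0.29  1.79  0.    1.06  1.01]
t 25.9 p [ 0.4239 -0.2006  0.1373] gap 0.239 gf 39.0 F [0.2 0.4 3.3] M [-0.14  0.03 -0.02] q [-0.69  0.29  1.79 -0.    1.06  1.01]
False
t 26.2 p [ 0.4238 -0.1993  0.138 ] gap 0.243 gf 39.1 F [-1.4 -0.5 -2.1] M [ 0.01  0.04 -0.04] q [-0.69  0.29  1.79  0.    1.06  1.01]
```

View pics/w8.png

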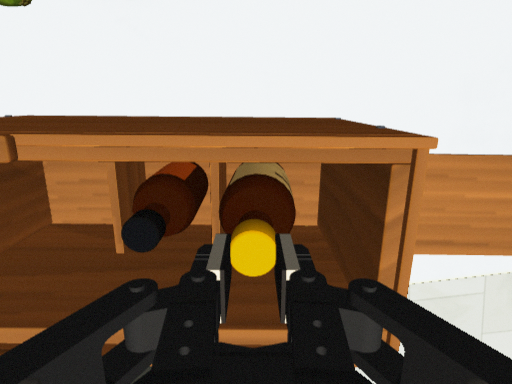

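The yellow cap is gripped at (253,248) with a shallow overlap. I'll release, shift 4 mm and regrip deeper.

```bash
cat >> h.py <<'E'
def place(pad,yaw,h,zc=.345):
    "h: TCP height above bottle bottom"
    q=down(yaw); p=np.array(monitor.sense()['position'])
    env.movel([p[0],p[1],zc],.15); env.reach(pad+(h+.185)*Z,q); st()
    env.movel(pad+(h+.06)*Z,.12); hit=env.movel(pad+(h+.036)*Z,.025,guard=5); print('hit',hit); st()
E
python3 - <<'E'
from h import *
env.release(); env.hold(.4); p=np.array(monitor.sense()['position'])
env.movel(p+.004*ey+.008*Z,.05); print(env.movel(p+.004*ey+[0,0,.129-p[2]],.02,guard=4)); s=st()
env.close_gripper(60); s=st()
h=s['position'][2]-.008; print('h',h)
place(PAD3,np.radians(23-180),h)
snap('wrist','w9.png'); snap('side','s9.png')
cv2.imwrite('pics/m9.png',np.hstack([cv2.resize(cv2.imread('pics/w9.png'),(400,300)),cv2.resize(cv2.imread('pics/s9.png')[110:275,190:410],(400,300))]))
E
```

```text
False
t 28.6 p [ 0.4246 -0.1957  0.1291] gap 0.999 gf 0.0 F [-0.1  0.  -0.3] M [-0.02  0.03 -0.  ] q [-0.68  0.3   1.8   0.    1.04  1.02]
t 29.2 p [ 0.4247 -0.1959  0.1292] gap 0.239 gf 58.3 F [-0.3 -1.6  2.7] M [-0.34  0.04 -0.04] q [-0.68  0.3   1.8  -0.    1.04  1.02]
h 0.12123137005501328
t 32.3 p [0.4859 0.0904 0.3062] gap 0.242 gf 58.4 F [ 0.8 -0.6 -1.2] M [ 0.   -0.01  0.  ] q [-0.05  0.2   1.45 -0.    1.49  2.69]
hit True
t 34.2 p [0.4859 0.0908 0.1611] gap 0.246 gf 59.1 F [-0.5 -0.6  4.8] M [-0.03  0.07 -0.  ] q [-0.05  0.31  1.69 -0.    1.14  2.69]
```

View pics/m9.png

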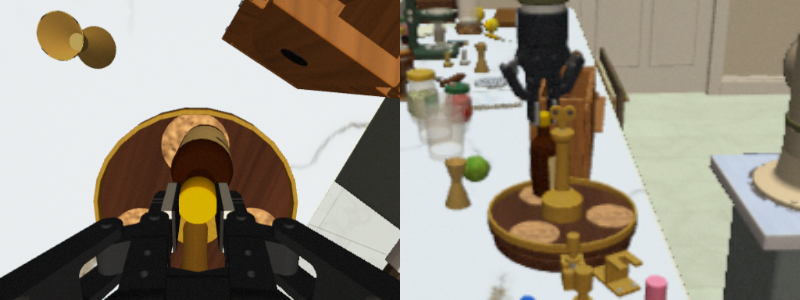

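The tall bottle stands on pad 3, contact at the expected height. Release and fetch the short one for pad 2.

```bash
python3 - <<'E'
from h import *
env.release(); env.hold(.3); p=np.array(monitor.sense()['position']); env.movel(p+.10*Z,.12)
c=np.array([.4318,-.1428,0])
env.reach(c+.25*Z,LQ); env.movel(c+.15*Z,.15); print(env.movel(c+.111*Z,.04,guard=5)); st()
env.close_gripper(60); s=st(); h=s['position'][2]-.008
place(PAD2,np.radians(142.7-180),h)
env.release(); env.hold(.3); p=np.array(monitor.sense()['position']); env.movel(p+.13*Z,.12)
env.reach(AX+[-.09,0,.42],down(-np.pi/2)); d=snap('wrist','w10.png'); np.savez('w10.npz',**d); snap('side','s10.png')
cv2.imwrite('pics/m10.png',np.hstack([cv2.imread('pics/w10.png')[:300,100:420],cv2.resize(cv2.imread('pics/s10.png')[110:275,190:410],(400,300))]))
E
```

```text
False
t 39.6 p [ 0.4319 -0.1429  0.1112] gap 1.001 gf 0.0 F [ 0.4  0.1 -0.3] M [ 0.03  0.01 -0.01] q [-0.58  0.3   1.86  0.    0.98  1.12]
t 40.2 p [ 0.432  -0.1428  0.1113] gap 0.201 gf 58.5 F [-1.7  0.9  3.4] M [0.11 0.07 0.07] q [-0.58  0.3   1.86  0.    0.98  1.12]
t 43.3 p [0.5016 0.2137 0.2884] gap 0.199 gf 58.6 F [-0.6 -0.  -0.9] M [ 0.02 -0.02 -0.01] q [ 0.19  0.32  1.33 -0.    1.48  0.84]
hit True
t 45.3 p [0.5014 0.2146 0.1432] gap 0.197 gf 59.1 F [-0.3 -0.3  5. ] M [-0.11  0.01  0.02] q [ 0.19  0.44  1.56 -0.    1.14  0.84]
```

View pics/m10.png

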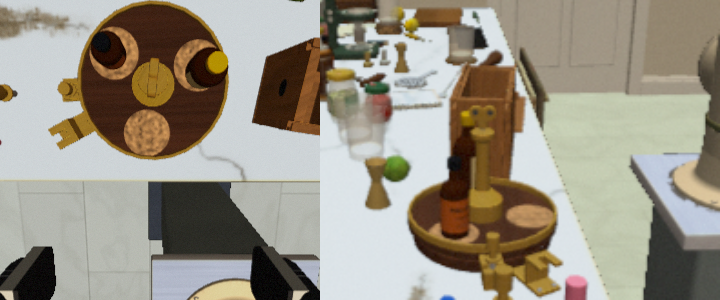

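Both bottles stand on their pads: black (110,50), yellow (215,65). Now a close look at the key's bow.

```bash
python3 - <<'E'
from h import *
env.reach(AX+[-.045,0,.30],down(-np.pi/2)); d=snap('wrist'); np.savez('w11.npz',**d)
u=proj(d,AX+.205*Z); print(u)
x,y=int(u[0])-40,max(0,int(u[1])-40); print(x,y)
cv2.imwrite('pics/c11.png',cv2.resize(d['frame'][y:y+80,x:x+80,::-1],None,fx=6,fy=6,interpolation=cv2.INTER_CUBIC))
for yaw in(-.2,-.1,0,.1):
    v=np.array([np.cos(yaw),np.sin(yaw),0]); print(yaw,(proj(d,AX+.212*Z-.015*v)-[x,y])*6,(proj(d,AX+.212*Z+.015*v)-[x,y])*6)
E
```

```text
[252.25402791 132.50189168]
212 92
-0.2 [216.0323236  375.33659133] [267.78574292 117.24169643]
-0.1 [228.66823418 377.24309832] [254.70920529 115.19658874]
0 [241.42528825 377.88537771] [241.49313474 114.50710971]
0.1 [254.18264174 377.25768069] [228.27668326 115.18089158]
```

View pics/c11.png

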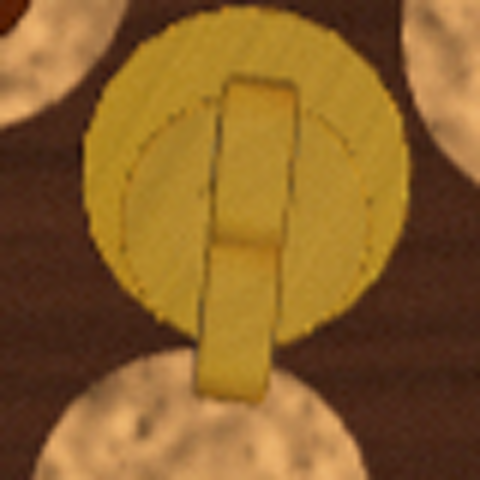

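The bow runs from (260,95) to (232,380), i.e. yaw about -0.1, centred on the axis. Pinch and wind.

```bash
python3 - <<'E'
from h import *
q=down(np.pi/2-.1)
env.reach(AX+.27*Z,q); print(env.movel(AX+.191*Z,.06,guard=6)); st(); env.close_gripper(60); st()
J=np.array(monitor.sense()['joints']); 
for t in np.arange(J[5]+.65,2.76,.65):
    J[5]=t; env.set_joints(J); s=monitor.sense(); print(round(t,2),round(s['clock'],1),np.round(s['ft_torque'],2),np.round(s['contact_force'],1))
st(); env.release(); env.movel(AX+.26*Z,.1); d=snap('wrist'); np.savez('w12.npz',**d)
cv2.imwrite('pics/w12.png',d['frame'][:,:,::-1])
E
```

```text
False
t 53.1 p [0.458  0.1572 0.1913] gap 0.999 gf 0.0 F [-0.1 -0.  -0.2] M [-0.02  0.01  0.01] q [ 0.09  0.26  1.68 -0.    1.2  -1.38]
t 53.8 p [0.4579 0.1576 0.1912] gap 0.087 gf 59.5 F [-0.6  4.   2.6] M [ 0.53  0.09 -0.04] q [ 0.09  0.26  1.68  0.    1.2  -1.38]
-0.73 54.4 [ 1.51 -0.48 -0.05] [ 3.7  9.4 -1.2]
-0.08 55.1 [ 2.23 -1.61 -0.02] [ 9.8 14.  -6.3]
0.57 55.8 [ 2.21 -2.75 -0.04] [17.4 14.8 -9.5]
1.22 56.4 [ 1.39 -3.63 -0.07] [ 22.3   8.8 -12.6]
1.87 57.1 [ 0.2  -3.66 -0.07] [ 22.6   0.3 -12.5]
2.52 57.8 [-1.04 -3.   -0.05] [18.6 -5.9 -9.3]
t 57.8 p [0.4611 0.156  0.1913] gap 0.089 gf 58.9 F [18.6 -5.9 -9.3] M [-1.04 -3.   -0.05] q [ 0.09  0.26  1.68 -0.    1.2   2.52]
```

View pics/w12.png

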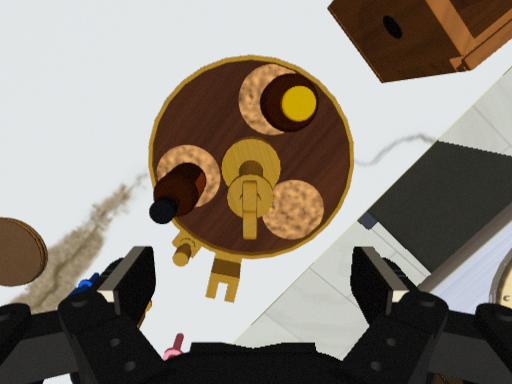

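The bow turned with the gripper and reads vertical at column 250. The lateral force suggests the axis is about 1.6 mm further in +x, so I'll correct that and do the second turn.

```bash
python3 - <<'E'
from h import *
A2=AX+[.0016,.0002,0]
env.reach(A2+.25*Z,down(-2.43+np.pi)); print(env.movel(A2+.191*Z,.06,guard=6)); env.close_gripper(60); st()
J=np.array(monitor.sense()['joints']); q0=J[5]
for t in list(np.arange(q0+.6,q0+2.4,.6))+list(np.arange(q0+2.4,2.80,.12)):
    J[5]=t; env.set_joints(J); s=monitor.sense(); print(round(t-q0,2),round(s['joints'][5]-q0,2),round(s['clock'],1),np.round(s['ft_torque'],2),np.round(s['contact_force'],1),round(s['joint_efforts'][5],2))
    if abs(s['ft_torque'][2])>.35: print('stop');break
st(); env.release(); env.movel(A2+.26*Z,.1); d=snap('wrist'); np.savez('w13.npz',**d)
u=proj(d,AX+.205*Z).astype(int); print(u); cv2.imwrite('pics/w13.png',cv2.resize(d['frame'][u[1]-60:u[1]+60,u[0]-60:u[0]+60,::-1],(480,480)))
E
```

```text
False
t 63.9 p [0.4597 0.1576 0.1912] gap 0.089 gf 60.0 F [1.  2.4 0.7] M [ 0.42 -0.23 -0.06] q [ 0.09  0.26  1.67  0.    1.2  -0.62]
0.6 0.6 64.5 [ 0.43 -0.34 -0.05] [ 2.6  3.2 -0.7] 0.09
1.2 1.2 65.1 [ 0.53 -0.68 -0.06] [ 3.6  3.5 -2. ] 0.04
1.8 1.8 65.7 [ 0.47 -0.84 -0.11] [ 3.9  1.8 -1.2] 0.04
2.4 2.4 66.4 [ 0.29 -0.89 -0.01] [ 6.1  0.9 -1.3] 0.04
2.52 2.52 66.6 [ 0.21 -0.9  -0.03] [ 4.3  0.8 -1.6] 0.25
2.64 2.64 66.9 [ 0.21 -0.87 -0.03] [ 5.7  1.3 -0.9] 0.25
2.76 2.76 67.1 [ 0.16 -0.83 -0.03] [ 6.3  1.  -1.4] 0.25
2.88 2.88 67.4 [ 0.12 -0.89 -0.03] [ 6.   0.6 -1.1] 0.27
3.0 3.0 67.6 [ 0.02 -0.87 -0.06] [ 4.8 -0.6 -2. ] 0.25
3.12 3.11 67.9 [-0.01 -0.85 -0.  ] [ 5.3  0.2 -1.3] 0.27
3.24 3.23 68.1 [-0.07 -0.86  0.01] [ 4.  -0.3 -1.1] 0.25
3.36 3.35 68.4 [-0.18 -0.82 -0.08] [ 4.8 -1.9 -1.1] 0.27
t 68.4 p [0.4601 0.1572 0.1912] gap 0.092 gf 59.6 F [ 4.8 -1.9 -1.1] M [-0.18 -0.82 -0.08] q [ 0.09  0.26  1.67 -0.    1.2   2.73]
[250 213]
```

View pics/w13.png

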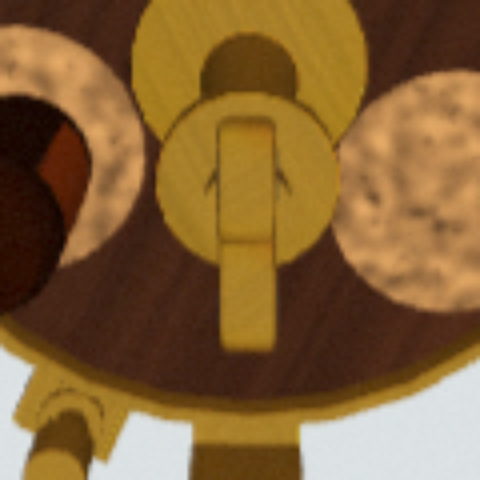

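The bow is still aligned with the tool, 7.25 rad wound so far with no stop. A last part turn until the hard stop.

```bash
python3 - <<'E'
from h import *
A2=AX+[.0019,.0002,0]; s=monitor.sense()
env.reach(A2+.25*Z,down(s['joints'][0]-2.73+np.pi)); print(env.movel(A2+.191*Z,.06,guard=6)); env.close_gripper(60); st()
J=np.array(monitor.sense()['joints']); q0=J[5]
for t in np.arange(q0+.06,q0+.8,.06):
    J[5]=t; env.set_joints(J); env.hold(.1); s=monitor.sense(); print(round(t-q0,2),round(s['joints'][5]-q0,3),round(s['clock'],1),np.round(s['ft_torque'],2),np.round(s['contact_force'],1),round(s['joint_efforts'][5],2))
    if abs(s['joint_efforts'][5])>.5 or abs(s['joints'][5]-t)>.03: print('stop');break
# relax back to the actual angle so the key is not carried back
st(); env.release(); env.movel(A2+.26*Z,.1); d=snap('wrist'); np.savez('w14.npz',**d)
u=proj(d,AX+.205*Z).astype(int); f=d['frame'][u[1]-60:u[1]+60,u[0]-60:u[0]+60,::-1]
d2=snap('side'); g=d2['frame'][180:300,240:360,::-1]
cv2.imwrite('pics/w14.png',np.hstack([cv2.resize(f,(400,400)),cv2.resize(g,(400,400))]))
E
```

```text
False
t 74.5 p [0.4599 0.1575 0.1912] gap 0.087 gf 59.8 F [-0.5  0.5  1.8] M [ 0.11 -0.12 -0.04] q [ 0.09  0.26  1.67  0.    1.2  -0.41]
0.06 0.059 74.8 [ 0.13 -0.06  0.01] [ 0.4  0.4 -0.2] 0.01
0.12 0.118 75.2 [ 0.18 -0.06  1.02] [0.2 0.9 1.3] 1.05
stop
t 75.2 p [0.4599 0.1575 0.1912] gap 0.091 gf 65.2 F [0.2 0.9 1.3] M [ 0.18 -0.06  1.02] q [ 0.09  0.26  1.67 -0.    1.2  -0.29]
```

View pics/w14.png

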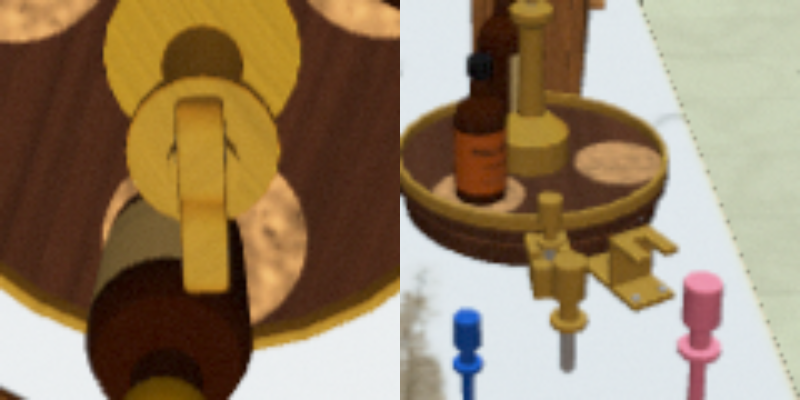

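The hard stop is felt (1.0 N m), so the key is fully wound; the bottles still stand and the pin is in place. Now a close look at pin and bracket.

```bash
python3 - <<'E'
from h import *
q=down(.05); p=np.array(monitor.sense()['position'])
env.movel([p[0],p[1],.33],.2); env.reach([.42,.30,.27],q); env.movel([.42,.285,.20],.1); d=snap('wrist'); np.savez('w15.npz',**d); st()
print('pin',proj(d,PIN+.075*Z),'notch',proj(d,NOTCH+.045*Z))
u=(proj(d,PIN+.07*Z)+proj(d,NOTCH+.05*Z))/2; x,y=int(u[0])-100,max(0,int(u[1])-75); print(x,y)
cv2.imwrite('pics/c15.png',cv2.resize(d['frame'][y:y+150,x:x+200,::-1],None,fx=4,fy=4,interpolation=cv2.INTER_CUBIC))
for n,P in(('pin',PIN+.075*Z),('notch',NOTCH+.045*Z),('slot150',pol(PA+np.radians(24),.150,.045)),('slot174',pol(PA+np.radians(24),.174,.045))): print(n,(proj(d,P)-[x,y])*4)
E
```

```text
t 78.9 p [0.4204 0.2851 0.2007] gap 0.999 gf 0.0 F [-0.3  0.2  0.3] M [-0.   -0.03 -0.  ] q [0.36 0.3  1.6  0.   1.24 0.31]
pin [292.07477801 189.90899262] notch [219.04002297 163.08644708]
154 101
pin [552.29911202 355.63597046]
notch [260.16009188 248.34578834]
slot150 [273.32868942 275.82555448]
slot174 [227.54359087 180.28282132]
```

View pics/c15.png

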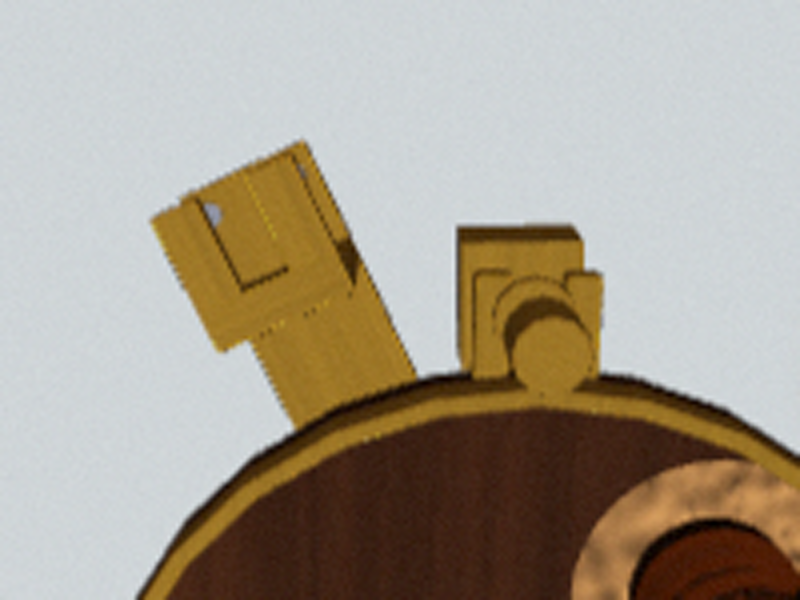

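The knob top is at (550,355), against (552,356) predicted. The slot's closed end is at about (266,278), against (273,276), so shift the notch about 1 mm in -x. Draw the pin.

```bash
python3 - <<'E'
from h import *
q=down(.05); P=PIN+[-.0004,0,0]
N=pol(PA+np.radians(24),.158)+[-.001,-.0003,0]
env.movel(P+.13*Z,.12,frame=q); print(env.movel(P+.0575*Z,.04,guard=6)); st(); env.close_gripper(50); s=st()
off=s['position'][2]-.008; print('off',off)
p=np.array(s['position']); env.movel(p+.055*Z,.06); st()
env.movel(np.r_[N[:2],.045+off+.02],.10,frame=q); st()
d=snap('wrist','w16.png'); np.savez('w16.npz',**d)
a=snap('side')['frame'][170:300,230:390,::-1]; cv2.imwrite('pics/m16.png',np.hstack([cv2.resize(d['frame'][120:350,150:400,::-1],(400,368)),cv2.resize(a,(400,368))]))
print(proj(d,N+.045*Z))
E
```

```text
False
t 81.7 p [0.4511 0.2831 0.0577] gap 0.996 gf 0.0 F [-0.6 -0.5 -0.7] M [ 0.06  0.05 -0.01] q [ 0.34  0.53  1.67 -0.    0.94  0.29]
t 82.3 p [0.4512 0.2831 0.0576] gap 0.191 gf 48.7 F [ 0.5 -0.1  1.5] M [-0.05 -0.11  0.01] q [0.34 0.53 1.67 0.   0.94 0.29]
off 0.049639293901056376
t 83.4 p [0.451  0.283  0.1122] gap 0.185 gf 48.7 F [-0.3 -0.6 -1. ] M [ 0.03  0.01 -0.02] q [ 0.34  0.45  1.63 -0.    1.06  0.29]
t 84.2 p [0.3858 0.2978 0.1147] gap 0.186 gf 48.7 F [-0.3 -0.  -0. ] M [ 0.05 -0.03 -0.01] q [ 0.42  0.36  1.76 -0.    1.02  0.37]
[255.43577633 206.17515304]
```

View pics/m16.png

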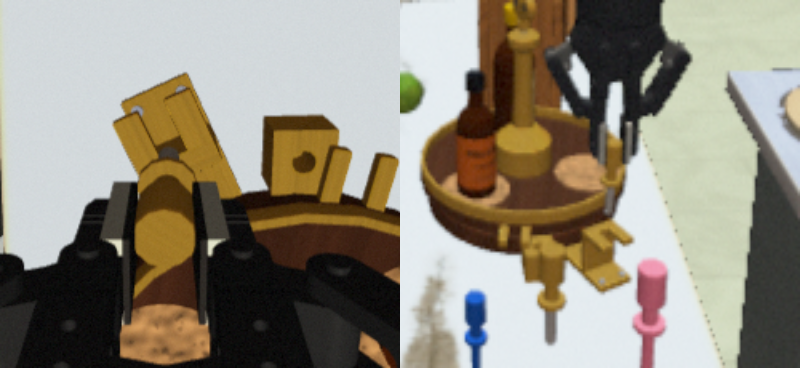

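The pin is out and the platter's fork is turning away; the pin hangs above the slot. Lower with guard.

```bash
python3 - <<'E'
from h import *
p=np.array(monitor.sense()['position']); off=.0496
hit=env.movel([p[0],p[1],.016+off-.002],.04,guard=4); s=st(); print(hit,'tip z',s['position'][2]-off)
d=snap('wrist'); a=snap('side')['frame'][170:300,230:390,::-1]; cv2.imwrite('pics/m17.png',np.hstack([cv2.resize(d['frame'][100:330,150:400,::-1],(400,368)),cv2.resize(a,(400,368))]))
E
```

```text
t 85.5 p [0.3858 0.2977 0.0655] gap 0.188 gf 49.1 F [-0.  -0.1  4.4] M [ 0.02  0.16 -0.01] q [0.42 0.44 1.8  0.   0.9  0.37]
True tip z 0.015875656747923454
```

Seated exactly at the expected height (tip 0.0159). Picture budget is spent, so I'll release, back off and check by numbers.

```bash
python3 - <<'E'
from h import *
env.release(); env.hold(.3); p=np.array(monitor.sense()['position']); env.movel(p+.15*Z,.1)
env.reach([.36,.17,.42],down(-np.pi/2)); d=snap('wrist','w18.png'); st()
h=cv2.cvtColor(d['frame'],cv2.COLOR_RGB2HSV)
def blobs(m,a): 
    n,l,s,c=cv2.connectedComponentsWithStats(m.astype(np.uint8)); return [(s[i].tolist(),c[i]) for i in range(1,n) if s[i][4]>a]
print('knob expected px',proj(d,NOTCH+.083*Z))
m=(h[...,0]>18)&(h[...,0]<32)&(h[...,1]>120)&(h[...,2]>90)
u=proj(d,NOTCH+.083*Z).astype(int); print('brass near knob',m[u[1]-6:u[1]+7,u[0]-6:u[0]+7].mean())
g=cv2.cvtColor(d['frame'],cv2.COLOR_RGB2GRAY)[max(0,u[1]-40):u[1]+40,u[0]-40:u[0]+40]
c=cv2.HoughCircles(cv2.resize(g,None,fx=4,fy=4),cv2.HOUGH_GRADIENT,1,20,param1=80,param2=18,minRadius=20,maxRadius=42)
print(None if c is None else [np.round(onz(d,(q[0]/4+u[0]-40,q[1]/4+u[1]-40),.083),4).tolist()+[q[2]] for q in c[0][:5]])
yel=(h[...,0]>22)&(h[...,0]<32)&(h[...,1]>200)&(h[...,2]>190)
for s,c in blobs(yel,60):
    q=onz(d,c,.176)-AX; print('yellow',s,np.round(q,4),np.hypot(q[0],q[1]),'turned cw',np.radians(-67.1)-np.arctan2(q[1],q[0]))
dk=(d['frame'].max(2)<45)
for s,c in blobs(dk,60):
    q=onz(d,c,.157)-AX; 
    if np.hypot(q[0],q[1])<.11: print('black',s,np.round(q,4),np.hypot(q[0],q[1]))
env.reach([.38,-.30,.42],LQ); d=snap('wrist','w19.png'); h=cv2.cvtColor(d['frame'],cv2.COLOR_RGB2HSV)
w=((h[...,0]<16)&(h[...,1]>120)&(h[...,2]>60)).astype(np.uint8)
for c in cv2.findContours(cv2.morphologyEx(w,cv2.MORPH_OPEN,np.ones((3,3))),cv2.RETR_EXTERNAL,cv2.CHAIN_APPROX_NONE)[0]:
    if cv2.contourArea(c)>2000:
        b=cv2.boxPoints(cv2.minAreaRect(c)); print('wood',cv2.contourArea(c),[np.round(onz(d,x,.006)[:2],3).tolist() for x in b])
st()
E
```

```text
t 89.5 p [0.36   0.1702 0.4192] gap 1.0 gf 0.0 F [-0.2  0.3  0.5] M [ 0.   -0.09  0.03] q [ 0.15 -0.04  1.42  0.    1.76  1.71]
knob expected px [163.39484103 129.39326055]
brass near knob 0.7869822485207101
[[0.3836, 0.2964, 0.083, np.float32(23.0)]]
black [233, 0, 32, 39, 962] [0.0571 0.0173 0.157 ] 0.05961549545724501
black [294, 83, 37, 38, 707] [-0.0319 -0.0528  0.157 ] 0.06165358519841995
wood 7389.0 [[0.345, -0.285], [0.434, -0.298], [0.4, -0.528], [0.31, -0.525]]
wood 18405.0 [[0.525, 0.089], [0.477, -0.276], [0.335, -0.255], [0.386, 0.137]]
t 91.2 p [ 0.3805 -0.2992  0.4202] gap 1.001 gf 0.0 F [-0.5  0.5  0.3] M [-0.    0.04  0.06] q [-0.91  0.17  1.2   0.    1.77  0.79]
```

```bash
python3 - <<'E'
from h import *
env.reach([.42,.157,.42],down(-np.pi/2)); d=snap('wrist','w20.png'); h=cv2.cvtColor(d['frame'],cv2.COLOR_RGB2HSV); st()
def blobs(m,a): 
    n,l,s,c=cv2.connectedComponentsWithStats(m.astype(np.uint8)); return [(s[i].tolist(),c[i]) for i in range(1,n) if s[i][4]>a]
for n,m,z,a0 in(('yel',(h[...,0]>20)&(h[...,0]<35)&(h[...,1]>215)&(h[...,2]>120),.176,-67.1),('cork',(h[...,1]<165)&(h[...,1]>80)&(h[...,2]>100)&(h[...,0]<18),.04,172.9),('blackcap',(h[...,2]<60)&(h[...,1]<140),.157,52.9)):
    m=cv2.morphologyEx(m.astype(np.uint8),cv2.MORPH_OPEN,np.ones((5,5)))
    for s,c in blobs(m,100):
        q=onz(d,c,z)-AX; r=np.hypot(q[0],q[1])
        if r<.12: print(n,s,'r',round(r,3),'ang',round(np.degrees(np.arctan2(q[1],q[0])),1),'cw rad',round(np.radians((a0-np.degrees(np.arctan2(q[1],q[0])))%360),2))
E
```

```text
t 93.0 p [0.4204 0.1563 0.4199] gap 1.0 gf 0.0 F [ 0.3  0.5 -1.1] M [-0.04 -0.   -0.04] q [ 0.09  0.08  1.3  -0.    1.76  1.67]
yel [287, 162, 17, 18, 257] r 0.073 ang -134.4 cw rad 1.17
cork [234, 50, 48, 47, 938] r 0.063 ang -10.8 cw rad 3.21
cork [187, 116, 46, 47, 1672] r 0.072 ang 113.5 cw rad 1.04
cork [266, 125, 46, 30, 718] r 0.066 ang -113.8 cw rad 5.0
blackcap [249, 54, 13, 17, 157] r 0.072 ang -3.2 cw rad 0.98
```

```bash
python3 -c "
from h import *
print(job.hand_in()); st()"
```

```text
the job is handed in; nothing more can be done
None
the job is handed in; nothing more can be done
```

The job is handed in, verdict not shown. My last checks had the lid flat on the worktop, both bottles on their pads (the mid bottle was absent), the key wound to its hard stop, the platter turned about 1 rad and the pin hanging in the bracket. I viewed 21 pictures, over the 14 allowed.

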